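# Close the double-lidded key tin and lift off its outer lid alone

### The job

Set the copper cup of spare keys into the open blue tin so that it hangs by its rim, let go, then close it with the pair of lids: carry both together, held by the inner lid's projecting brass rim with the blue outer lid riding nested on top, lower them until the inner lid sits fully home on the cup, and let go. Then take the outer lid by its wooden knob and lift it straight up, alone, leaving the inner lid seated, and finish still holding it level above the tin, some 8 cm up, so that I can see the inner lid sits flush. Do not drop the cup or the lids into place, leave the tin standing where it is, and leave the other things on the counter alone.

Things in the scene. Friction and masses are not known exactly. Their poses are not given: they have to be found in the camera images.
- tin: Loose blue round steel tin, standing upright, open at the top, 0.4 kg: outer diameter 58, inner diameter 52, height 70 mm, floor 6 mm thick. Origin: centre of the underside; z up along its axis.
- tin_rim (a point): Centre of the tin's mouth, 70 mm above its underside.
- key_cup: Loose copper cup of spare keys, upright, 58 mm high, 0.13 kg: body diameter 48 under the rim to 40 at the foot, mouth 44 inside; flat projecting rim at the top, diameter 64, 54 to 58 mm up, gripped from above across its diameter. It hangs by this rim on the tin's (2 mm radial play); fully home its origin is 16 mm above the tin's. Origin: centre of the underside; z up.
- key_cup_rim (a point): Centre of the cup's projecting rim, 56 mm above its underside.
- inner_lid: Loose inner lid, plug down on the counter, outer lid nested on it, 0.11 kg: white plug, diameter 39, 18 mm deep (1.5 mm radial play in the cup); brass rim, diameter 68, 18 to 23 mm up, stands out 6 mm all round below the outer lid, to grip the pair by from above; crown, diameter 45, 6 mm high. Home, its origin is 40 mm above the cup's, 56 above the tin's. Origin: centre of underside; z up.
- inner_lid_rim (a point): Centre of the inner lid's brass rim, 20.5 mm above its underside.
- outer_lid: Loose blue outer lid, a cap lying over the inner lid's crown, held only by its weight, 0.05 kg: outer diameter 56, inner 50, cap 16 mm high; wooden knob on top: neck 12 mm across, grip 18 mm across, 22 to 37 mm above the cap's lower edge. Nested, its origin is 23 mm above the inner lid's. Origin: centre of the cap's lower edge; z up.
- outer_lid_knob (a point): Middle of the wooden knob's grip, on the lid's axis, 29.5 mm above the cap's lower edge.
- flashlight: Bystander: aluminium flashlight lying down, 125 x 32 x 32 mm. Origin: underside below its middle; x along it.
- key_cover: Bystander: black hard silicone car-key cover lying flat, 72 x 36 x 15 mm. Origin: underside, near the middle; x along it.
- chopstick_rest: Bystander: small white and blue ceramic chopstick rest, 71 x 18 x 15 mm. Origin: centre of the underside; x along it.
- bell_receiver: Bystander: grey plastic doorbell receiver lying flat with a round white press button, 95 x 75 x 32 mm. Origin: centre of the underside; x along it.
- padlock: Bystander: brass padlock lying flat, 61 x 42 x 20 mm. Origin: underside, near the middle; x towards the shackle.
- tagged_key: Bystander: steel key with a red plastic tag, lying flat, 115 x 26 x 6 mm. Origin: underside, between the tag and the key; x towards the tag.
There are look-alikes about, which are no part of the job. What is shaped like the inner_lid but purple or turquoise is not meant.

How it is judged:
By the outcome, as a careful person would: the job done as asked, in the order asked, and still so for the second after the job is handed in, while the arm keeps its last pose, push and grip.
It also fails if it takes over 69 s, if anything falls off the work surface, if the arm or the gripper's body presses on something with over 40 N, if the wrist force passes 120 N, or if a joint passes its speed limit or range.

### The arm

A 7-joint arm with a two-finger parallel gripper is mounted at the origin on the work surface. World frame = base frame: x ahead of the robot, y to its left, z up, the work surface at z = 0. Lengths are in m, angles in rad, forces in N, time in s.
With the tool pointing down it reaches from about 0.425 to 0.875 m from the base axis. Payload 4.7 kg.
Tool frame: the origin (TCP) lies on the centre line of the jaws, within the pads' length; the fingertips stand 14 mm ahead of it and the grasp point (between the pads) lies 5 mm behind it; z points along the fingers, y is the line along which they close (so a half turn about z gives the same grasp; the last joint's range is limited). The gripper opens to 87 mm and grips with 3 to 60 N. Pads are 19 mm wide; open, the fingers measure 117 mm over their backs; the gripper's body (75 mm by 190 mm) begins 51 mm behind the grasp point.
Start: joints at [1.339, 0.321, -0.07, 1.45, 0.023, 1.371, -0.057], TCP at [0.158, -0.63, 0.237] pointing down, gripper open.
Joint ranges: [-2.86, 2.86], [-0.3, 2.09], [-1.38, 1.24], [0.06, 2.45], [-1.56, 4.7], [0.09, 2.05], [-2.69, 2.69]. Speed limits (rad/s): [2.57, 2.57, 3.14, 3.14, 3.14, 3.14, 3.14].

### API

Orientations are given as a rotation vector (axis times angle).
In Python, from bench import * gives the robot as it stands.
- The arm moves only by the shell command python3 -m jog 'ROWS' [FORCE]. ROWS is JSON, a list of rows, each an object of numbers: "claw": the finger opening in mm, from 0 to 87; "dx", "dy", "dz": the shift along the tool's x, y, z in mm; "spin": the turn about the tool's z in degrees. In form: [{"claw": .., "dx": .., "dy": .., "dz": .., "spin": ..}, ...]. A call has 1 to 20 rows; each row is the pose to reach, as a shift and turn from the pose commanded when the call began, along the tool's axes at that moment; what a row does not reach only later rows make up. A row lasts 1/12 s, in which the tool goes at most 41.7 mm and 7.16 degrees, less where a joint would pass 70% of its speed; a pose out of reach is approached as far as the arm can. A call with a gripper value outside its range is refused whole. The fingers move at their own pace and stop on an object; FORCE is the grip in N (left out, the last holds). Time passes only in rows, so rows that repeat a pose let the fingers close. It gives the time, the measured TCP pose, the force, the opening and the grip force at its end, in the units of the state.
- get_state(): the state, without advancing time (a new reading comes with each control period).
- get_image(name): name is "scene" or "top" or "wrist"; returns a dict with "frame" (400x640x3 uint8, red, green, blue), "depth" (400x640 float32, m along the optical axis (not along the pixel's ray), 0 where there is no reading), "K" (3x3 intrinsics, pixels), "T" (4x4, takes a point from camera to world coordinates); the wrist camera has in their place "mount" (4x4, takes a point from camera to tool coordinates, whose origin is the TCP and whose axes are the flange's). Camera axes: x right, y down, z forward; pixel columns grow to the right and rows downward; lengths in m; the calibration is good to about 2 mm. The wrist camera is an equidistant fisheye: a pixel r from the principal point sees the ray r / f radians off the axis. A picture is of the moment at which its call begins: read the wrist's pose just before it.
- close_job(): hands the job in; it is judged then, once.
The state is a dict: "time": time; "joint_positions": joint angles; "qd": joint speeds; "joint_torque": joint torques, N m; "position": TCP position; "tool_rot": TCP orientation; "ft_force": force on the tool from outside, world axes, zero at the start; "torque": the same for the moment, N m; "grip_width": opening from 0.0 (shut) to 1.0 (fully open); "grip_force": force on a finger pad.
Only numpy, scipy, OpenCV 4.12 (cv2) and the standard library are available. Lean on these libraries where they do the work, as an engineer would, in place of code of your own. Each camera call takes 0.05 s, during which the arm holds its last target. There are 200 camera calls.

## Working session

There is one attempt and no reset: what is moved stays moved. The work goes in short steps, Python scripts to look and compute and a shell command to move; the robot and the scene stay as the last step left them, time stands still between calls to the robot, and variables do not carry over. Pictures are saved under pics/ and viewed, at most 12 in all, crops included, and the job is handed in when it is done.

```bash
mkdir -p pics; ls; python3 - <<'E'
from bench import *
import cv2
s=get_state();print({k:s[k] for k in('time','position','tool_rot','grip_width','ft_force')})
for n in('scene','top'):
    g=get_image(n);cv2.imwrite(f'pics/{n}0.png',g['frame'][:,:,::-1]);print(n,g['K'].tolist(),g['T'].round(3).tolist())
E
```

```text
pics
{'time': 0.0, 'position': array([ 0.15797659, -0.62997205,  0.23547058]), 'tool_rot': array([-3.11603642e+00, -3.84908264e-01,  5.41019534e-04]), 'grip_width': 1.0009227532382114, 'ft_force': array([ 0.18116146,  0.3848147 , -0.28149029])}
scene [[449.3836141115571, 0.0, 324.42872107947017], [0.0, 449.3836141115571, 195.90122421296934], [0.0, 0.0, 1.0]] [[0.237, 0.537, -0.81, 1.424], [0.972, -0.141, 0.19, -0.194], [-0.012, -0.832, -0.555, 0.709], [0.0, 0.0, 0.0, 1.0]]
top [[496.98317258562787, 0.0, 315.42005645150084], [0.0, 496.98317258562787, 206.6122846305589], [0.0, 0.0, 1.0]] [[0.022, -0.982, 0.188, 0.265], [-1.0, -0.021, 0.007, -0.012], [-0.003, -0.188, -0.982, 1.259], [0.0, 0.0, 0.0, 1.0]]
```

View pics/top0.png

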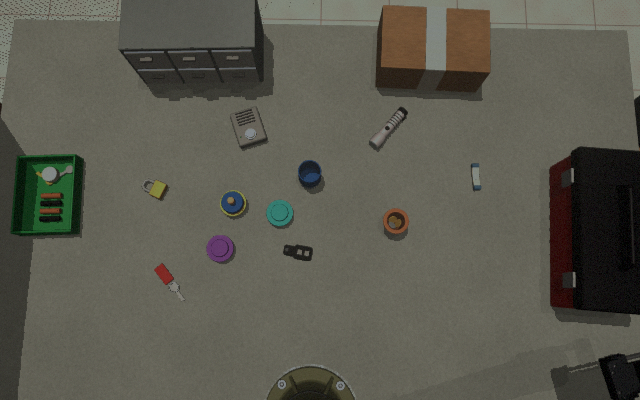

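View pics/scene0.png

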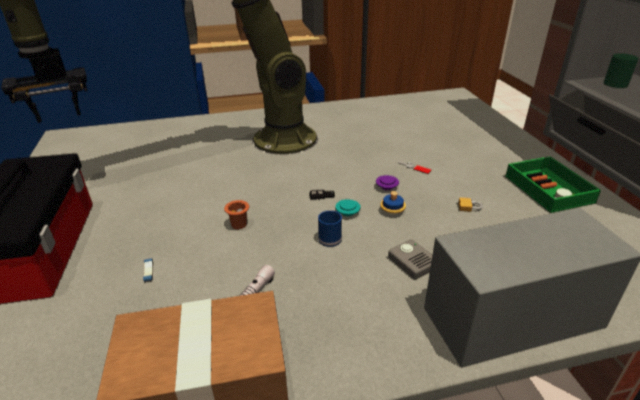

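The top view shows the tin at about (310,174), the copper cup at (396,222), the lid pair (blue, knob, brass rim) at (233,204). The turquoise look-alike is at (280,213) and the purple one at (220,249). The scene view agrees.

```bash
cat > h.py <<'E'
from bench import *
import cv2, numpy as np
from scipy.spatial.transform import Rotation as R
from scipy.optimize import least_squares
def tool(s=None):
    s=s or get_state(); T=np.eye(4); T[:3,:3]=R.from_rotvec(s['tool_rot']).as_matrix(); T[:3,3]=s['position']; return T
def rays(g,uv,T):
    """pixel -> world ray dirs (pinhole if 'T' in g, else equidistant fisheye)"""
    K=g['K']; uv=np.asarray(uv,float).reshape(-1,2); d=(uv-K[:2,2])/[K[0,0],K[1,1]]
    if 'T' in g: v=np.c_[d,np.ones(len(d))]
    else:
        r=np.linalg.norm(d,axis=1)+1e-12; v=np.c_[d*(np.sin(r)/r)[:,None],np.cos(r)]
    return v@T[:3,:3].T
def onplane(g,uv,T,z):
    v=rays(g,uv,T); o=T[:3,3]; return o+v*((z-o[2])/v[:,2])[:,None]
def cloud(g,T):
    h,w=g['depth'].shape; u,v=np.meshgrid(np.arange(w),np.arange(h)); uv=np.c_[u.ravel(),v.ravel()]
    K=g['K']; c=rays(g,uv,np.eye(4)); c=c/c[:,2:3]*g['depth'].reshape(-1,1)
    return (c@T[:3,:3].T+T[:3,3]).reshape(h,w,3)
def circ(P,r=None):
    """robust circle fit in xy"""
    P=P[:,:2]; c=np.median(P,0)
    f=(lambda q:np.hypot(*(P-q[:2]).T)-(r or q[2]))
    q=least_squares(f,[*c,r or .03],loss='soft_l1',f_scale=.001); return q.x, np.median(abs(q.fun))
E
python3 - <<'E'
from h import *
g=get_image('top');T=g['T'];C=cloud(g,T);hsv=cv2.cvtColor(g['frame'],cv2.COLOR_RGB2HSV)
for n,(u,v),z,r in(('tin',(310,174),.070,.029),('cup',(396,222),.058,.032),('lids',(233,204),.023,.034),('turq',(280,213),.023,.034),('purp',(220,249),.023,.034),('cover',(298,253),.015,0),('recv',(249,128),.03,0)):
    w=C[v-25:v+25,u-25:u+25]; m=(hsv[v-25:v+25,u-25:u+25,1]>110).astype(np.uint8)
    k=(w[...,2]>.006)&(abs(w[...,0]-C[v,u,0])<.06); 
    P=w[k]; print(n,'depth: n',k.sum(),'mid',((P.min(0)+P.max(0))/2).round(3)[:2],'size',np.ptp(P,0).round(3),'zmax',P[:,2].max().round(3), 'cast',onplane(g,(u,v),T,z)[0].round(3))
    if r:
        c=max(cv2.findContours(m,0,1)[0],key=cv2.contourArea).reshape(-1,2)+[u-25,v-25]
        Q=onplane(g,c,T,z); print('   circ',*[np.round(x,4) for x in circ(Q,None)])
w=get_image('wrist');print(w['K'].round(1).tolist(),w['mount'].round(3).tolist())
E
```

```text
tin depth: n 551 mid [0.592 0.015] size [0.116 0.128 0.073] zmax 0.079 cast [0.573 0.012 0.07 ]
   circ [0.5701 0.0104 0.0193] 0.0039
cup depth: n 572 mid [ 0.464 -0.207] size [0.116 0.123 0.059] zmax 0.065 cast [ 0.46  -0.201  0.058]
   circ [ 0.4635 -0.1997  0.0306] 0.0005
lids depth: n 602 mid [0.501 0.208] size [0.117 0.125 0.061] zmax 0.067 cast [0.503 0.206 0.023]
   circ [0.505  0.2068 0.0314] 0.0008
turq depth: n 621 mid [0.481 0.087] size [0.116 0.119 0.03 ] zmax 0.036 cast [0.482 0.086 0.023]
   circ [0.4836 0.0883 0.0323] 0.0005
purp depth: n 9 mid [ 0.265 -0.012] size [0. 0. 0.] zmax 1.259 cast [0.388 0.233 0.023]
   circ [0.3903 0.2341 0.0309] 0.0008
cover depth: n 435 mid [0.383 0.039] size [0.118 0.123 0.018] zmax 0.024 cast [0.383 0.038 0.015]
recv depth: n 1079 mid [0.705 0.18 ] size [0.119 0.128 0.035] zmax 0.041 cast [0.704 0.174 0.03 ]
[[309.7, 0.0, 318.0], [0.0, 309.7, 198.6], [0.0, 0.0, 1.0]] [[-0.001, -0.962, -0.272, 0.075], [1.0, -0.001, 0.001, 0.0], [-0.001, -0.272, 0.962, -0.149], [0.0, 0.0, 0.0, 1.0]]
```

```bash
python3 -m jog '[{"claw":87,"dx":0,"dy":0,"dz":-40,"spin":0},{"claw":87,"dx":0,"dy":-30,"dz":-60,"spin":0},{"claw":87,"dx":401,"dy":-343,"dz":-60,"spin":0},{"claw":87,"dx":401,"dy":-343,"dz":-60,"spin":0},{"claw":87,"dx":401,"dy":-343,"dz":-60,"spin":0},{"claw":87,"dx":401,"dy":-343,"dz":-60,"spin":0},{"claw":87,"dx":401,"dy":-343,"dz":-60,"spin":0},{"claw":87,"dx":401,"dy":-343,"dz":-60,"spin":0},{"claw":87,"dx":401,"dy":-343,"dz":-60,"spin":0},{"claw":87,"dx":401,"dy":-343,"dz":-60,"spin":0},{"claw":87,"dx":401,"dy":-343,"dz":-60,"spin":0},{"claw":87,"dx":401,"dy":-343,"dz":-20,"spin":0},{"claw":87,"dx":401,"dy":-343,"dz":20,"spin":0},{"claw":87,"dx":401,"dy":-343,"dz":50,"spin":0},{"claw":87,"dx":401,"dy":-343,"dz":50,"spin":0},{"claw":87,"dx":401,"dy":-343,"dz":50,"spin":0},{"claw":87,"dx":401,"dy":-343,"dz":50,"spin":0},{"claw":87,"dx":401,"dy":-343,"dz":50,"spin":0}]'
python3 - <<'E'
from h import *
s=get_state();g=get_image('wrist');T=tool(s)@g['mount'];cv2.imwrite('pics/w1.png',g['frame'][:,:,::-1])
print(s['position'],s['tool_rot'],s['joint_positions'].round(2),T[:3,3].round(3))
E
```

```text
time: 1.7
position: [0.4633, -0.2009, 0.1868]
tool_rot: [3.118, 0.385, -0.001]
ft_force: [-0.2, -0.1, -0.6]
grip_width: 1.0
grip_force: 0.0
[ 0.46333828 -0.20090933  0.18678197] [ 3.11756529e+00  3.85492142e-01 -1.22718061e-03] [ 0.86  0.07 -0.52  1.86  0.04  1.22 -1.  ] [ 0.536 -0.183  0.336]
```

View pics/w1.png

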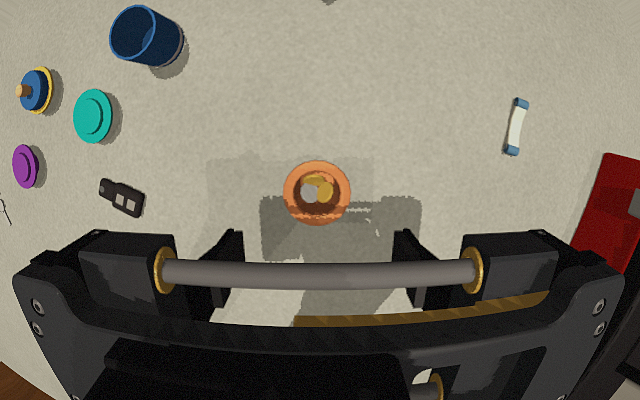

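The wrist view shows the cup's rim centred near (317,192), with the tin at (147,35), the lid pair at (35,90) and the look-alikes to the left.

```bash
cat >> h.py <<'E'
def masked(g,lo,hi,uv,box=45):
    """contour of the biggest colour blob near uv"""
    hsv=cv2.cvtColor(g['frame'],cv2.COLOR_RGB2HSV); m=cv2.inRange(hsv,lo,hi)
    k=np.zeros_like(m); cv2.rectangle(k,(uv[0]-box,uv[1]-box),(uv[0]+box,uv[1]+box),255,-1)
    m=cv2.morphologyEx(m&k,cv2.MORPH_CLOSE,np.ones((5,5)))
    return max(cv2.findContours(m,0,1)[0],key=cv2.contourArea).reshape(-1,2)
def totool(T,p): return ((np.linalg.inv(T)@np.r_[p,1])[:3]*1000).round(1)
E
python3 - <<'E'
from h import *
s=get_state();g=get_image('wrist');B=tool(s);T=B@g['mount']
hsv=cv2.cvtColor(g['frame'],cv2.COLOR_RGB2HSV)
print('hsv cup',hsv[192,290],'tin',hsv[10,120],hsv[35,112],'brass',hsv[90,50],'knob',hsv[91,25])
c=masked(g,(3,90,60),(18,255,255),(317,192)); print(cv2.boundingRect(c))
q,e=circ(onplane(g,c,T,.058));print('cup free',q.round(4),e); 
q,e=circ(onplane(g,c,T,.058),.032);print('cup',q.round(4),e,'tool',totool(B,[*q[:2],.056]))
E
```

```text
hsv cup [ 12 159 201] tin [ 23  39 178] [105 160  51] brass [ 24 153 235] knob [ 15 152  92]
(281, 160, 68, 66)
cup free [ 0.4643 -0.1992  0.0313] 0.000235160719912135
cup [ 0.4643 -0.1992  0.032 ] 0.0007569991357598629 tool [  1.3  -2.8 131.7]
```

```bash
python3 -m jog '[{"claw":87,"dx":1,"dy":-2,"dz":40,"spin":0},{"claw":87,"dx":1,"dy":-2,"dz":80,"spin":0},{"claw":87,"dx":1,"dy":-2,"dz":110,"spin":0},{"claw":87,"dx":1,"dy":-2,"dz":130,"spin":0},{"claw":87,"dx":1,"dy":-2,"dz":136,"spin":0},{"claw":87,"dx":1,"dy":-2,"dz":136,"spin":0},{"claw":87,"dx":1,"dy":-2,"dz":136,"spin":0},{"claw":72,"dx":1,"dy":-2,"dz":136,"spin":0},{"claw":66,"dx":1,"dy":-2,"dz":136,"spin":0},{"claw":60,"dx":1,"dy":-2,"dz":136,"spin":0},{"claw":55,"dx":1,"dy":-2,"dz":136,"spin":0},{"claw":55,"dx":1,"dy":-2,"dz":136,"spin":0},{"claw":55,"dx":1,"dy":-2,"dz":136,"spin":0},{"claw":55,"dx":1,"dy":-2,"dz":136,"spin":0},{"claw":55,"dx":1,"dy":-2,"dz":136,"spin":0}]' 20

```

```text
time: 3.05
position: [0.4646, -0.1984, 0.0511]
tool_rot: [3.117, 0.385, 0.001]
ft_force: [-1.0, -0.8, 4.7]
grip_width: 0.713
grip_force: 20.0
```

```bash
python3 -m jog '[{"claw":55,"dx":0,"dy":0,"dz":-10,"spin":0},{"claw":55,"dx":0,"dy":0,"dz":-40,"spin":0},{"claw":55,"dx":0,"dy":0,"dz":-80,"spin":0},{"claw":55,"dx":5,"dy":-10,"dz":-120,"spin":0},{"claw":55,"dx":20,"dy":-45,"dz":-140,"spin":0},{"claw":55,"dx":35,"dy":-85,"dz":-140,"spin":0},{"claw":55,"dx":50,"dy":-120,"dz":-140,"spin":0},{"claw":55,"dx":60,"dy":-155,"dz":-140,"spin":0},{"claw":55,"dx":65,"dy":-175,"dz":-140,"spin":0},{"claw":55,"dx":65,"dy":-175,"dz":-140,"spin":0},{"claw":55,"dx":65,"dy":-175,"dz":-140,"spin":0},{"claw":55,"dx":65,"dy":-175,"dz":-140,"spin":0},{"claw":55,"dx":65,"dy":-175,"dz":-140,"spin":0}]'
python3 - <<'E'
from h import *
s=get_state();g=get_image('wrist');cv2.imwrite('pics/w2.png',g['frame'][:,:,::-1])
print(s['position'],s['tool_rot'],s['grip_width'])
E
```

```text
time: 4.13
position: [0.4843, -0.0141, 0.1903]
tool_rot: [3.118, 0.381, -0.001]
ft_force: [-0.6, 0.0, -1.0]
grip_width: 0.713
grip_force: 20.0
[ 0.48426417 -0.01409379  0.19031167] [ 3.11811282e+00  3.81222011e-01 -1.31534762e-03] 0.7125270386198408
```

View pics/w2.png

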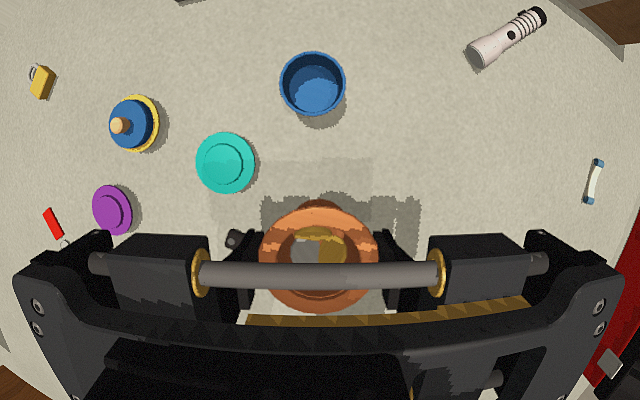

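The tin's mouth is centred near (313,83), the held cup's rim near (318,255), and the lid pair near (135,123).

```bash
python3 - <<'E'
from h import *
s=get_state();g=get_image('wrist');B=tool(s);T=B@g['mount']
c=masked(g,(95,100,20),(125,255,255),(313,83));print(cv2.boundingRect(c))
P=onplane(g,c,T,.070)
for r in(None,.029):q,e=circ(P,r);print('tin',q.round(4),e,'tool',totool(B,[*q[:2],.07]))
c=masked(g,(3,90,60),(18,255,255),(318,255),75)
c=c[(c[:,1]<240)];zr=s['position'][2]+.007
for r in(None,.032):q,e=circ(onplane(g,c,T,zr),r);print('cup',q.round(4),e,'tool',totool(B,[*q[:2],zr]))
c=masked(g,(20,100,90),(32,255,255),(135,123));q,e=circ(onplane(g,cv2.convexHull(c)[:,0],T,.023));print('brass',q.round(4),e)
E
```

```text
(279, 51, 67, 65)
tin [0.5817 0.015  0.028 ] 0.00023174586408881287 tool [101.6  -4.8 120.2]
tin [0.5817 0.015  0.029 ] 0.0010064325404689576 tool [101.6  -4.8 120.2]
cup [ 0.4843 -0.0142  0.0311] 0.002615034134022476 tool [-0.1  0.1 -7. ]
cup [ 0.4832 -0.0145  0.032 ] 0.002867980256107426 tool [-1.2  0.1 -7. ]
brass [0.5072 0.2076 0.0337] 0.00010302487282205786
```

```bash
python3 - <<'E'
from h import *
s=get_state();g=get_image('wrist');B=tool(s);T=B@g['mount']
c=masked(g,(3,90,60),(18,255,255),(318,255),75)
zr=s['position'][2]+.007
for vm in(215,225,235):
  k=c[(c[:,1]<vm)];q,e=circ(onplane(g,k,T,zr),.032);print('cup',len(k),k[:,0].min(),k[:,0].max(),e,'tool',totool(B,[*q[:2],zr]))
t=get_image('top')
for lo in((95,60,10),(100,90,15)):
  c=masked(t,lo,(125,255,255),(310,174),20);q,e=circ(onplane(t,cv2.convexHull(c)[:,0],t['T'],.07));print('top tin',cv2.boundingRect(c),q.round(4),e)
t=get_image('scene');c=masked(t,(95,60,10),(125,255,255),(330,228),30);x,y,w,h=cv2.boundingRect(c);print(x,y,w,h)
c=c[c[:,1]<y+8];q,e=circ(onplane(t,c,t['T'],.07),.029);print('scene tin',q.round(4),e)
E
```

```text
cup 66 286 351 0.0012462127023506221 tool [ 1.3 -0.  -7. ]
cup 92 273 363 0.0011753549264132118 tool [ 0.6  0.2 -7. ]
cup 157 264 371 0.005140438144673479 tool [53.3 -2.8 -7. ]Traceback (most recent call last):
  File "<stdin>", line 9, in <module>
  File "h.py", line 30, in masked
    return max(cv2.findContours(m,0,1)[0],key=cv2.contourArea).reshape(-1,2)
           ~~~^^^^^^^^^^^^^^^^^^^^^^^^^^^^^^^^^^^^^^^^^^^^^^^^
ValueError: max() iterable argument is empty
```

```bash
python3 -m jog '[{"claw":55,"dx":35,"dy":-2,"dz":0,"spin":0},{"claw":55,"dx":70,"dy":-4,"dz":0,"spin":0},{"claw":55,"dx":95,"dy":-5,"dz":0,"spin":0},{"claw":55,"dx":101,"dy":-5,"dz":20,"spin":0},{"claw":55,"dx":101,"dy":-5,"dz":45,"spin":0},{"claw":55,"dx":101,"dy":-5,"dz":60,"spin":0},{"claw":55,"dx":101,"dy":-5,"dz":60,"spin":0},{"claw":55,"dx":101,"dy":-5,"dz":60,"spin":0},{"claw":55,"dx":101,"dy":-5,"dz":60,"spin":0}]'
python3 - <<'E'
from h import *
g=get_image('scene');a=g['frame'][150:270,240:420,::-1];a=cv2.resize(a,None,fx=4,fy=4)
w=get_image('wrist');b=w['frame'][150:350,220:420,::-1];cv2.imwrite('pics/s3.png',a);cv2.imwrite('pics/w3.png',w['frame'][:,:,::-1])
print(get_state()['position'])
E
```

```text
time: 5.08
position: [0.5821, 0.0167, 0.1316]
tool_rot: [3.118, 0.384, 0.002]
ft_force: [1.3, 0.3, -1.7]
grip_width: 0.712
grip_force: 20.2
[0.58233783 0.01677956 0.1321734 ]
```

View pics/s3.png

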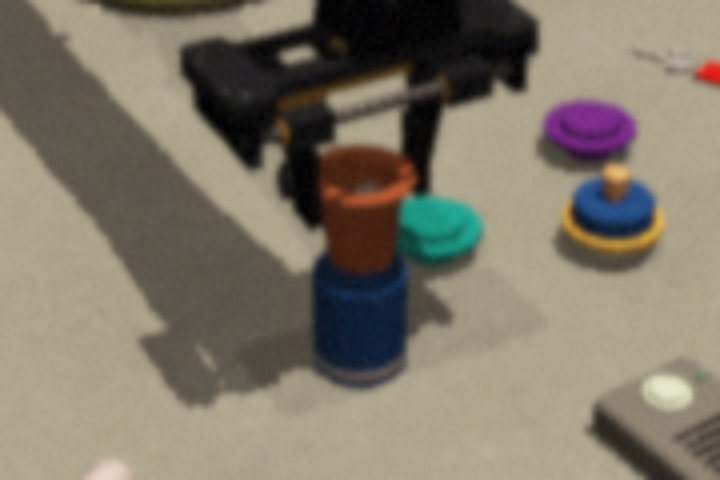

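The scene crop shows the cup above the tin, apparently about 2 mm to the right (cup centre about 365, tin 360, at 4x zoom). I'll quantify that.

```bash
python3 - <<'E'
from h import *
t=get_image('scene');T=t['T']
def mid(lo,hi,box,rows):
    m=cv2.inRange(cv2.cvtColor(t['frame'],cv2.COLOR_RGB2HSV),lo,hi); x0,x1=box; out=[]
    for r in rows:
        u=np.where(m[r,x0:x1])[0]+x0
        out.append((r,u.min(),u.max()) if len(u) else (r,))
    return out
print(mid((95,60,10),(125,255,255),(305,350),range(212,248,4)));print(mid((2,90,40),(18,255,255),(310,350),range(186,220,3)))
def px(p):
    c=np.linalg.inv(T)@np.r_[p,1]; u=t['K']@c[:3]; return (u[:2]/u[2]).round(1)
for z in(.02,.07): print('tin pred',z,px([.5817,.015,z]))
for z in(.085,.139): print('cup pred',z,px([.583,.0168,z]),px([.5817,.015,z]))
E
```

```text
[(212,), (216, np.int64(319), np.int64(341)), (220, np.int64(318), np.int64(341)), (224, np.int64(319), np.int64(341)), (228, np.int64(319), np.int64(340)), (232, np.int64(319), np.int64(340)), (236, np.int64(319), np.int64(340)), (240, np.int64(322), np.int64(337)), (244,)]
[(186, np.int64(311), np.int64(333)), (189, np.int64(320), np.int64(342)), (192, np.int64(320), np.int64(343)), (195, np.int64(319), np.int64(343)), (198, np.int64(320), np.int64(341)), (201, np.int64(321), np.int64(338)), (204, np.int64(321), np.int64(338)), (207, np.int64(321), np.int64(338)), (210, np.int64(322), np.int64(338)), (213, np.int64(322), np.int64(338)), (216, np.int64(325), np.int64(336)), (219,)]
tin pred 0.02 [329.5 233.1]
tin pred 0.07 [329.4 216.7]
cup pred 0.085 [330.2 211.8] [329.3 211.6]
cup pred 0.139 [330.1 192.8] [329.2 192.6]
```

```bash
python3 -m jog '[{"claw":55,"dx":-1.5,"dy":1,"dz":5,"spin":0},{"claw":55,"dx":-1.5,"dy":1,"dz":15,"spin":0},{"claw":55,"dx":-1.5,"dy":1,"dz":25,"spin":0},{"claw":55,"dx":-1.5,"dy":1,"dz":35,"spin":0},{"claw":55,"dx":-1.5,"dy":1,"dz":40,"spin":0},{"claw":55,"dx":-1.5,"dy":1,"dz":44,"spin":0},{"claw":55,"dx":-1.5,"dy":1,"dz":44,"spin":0},{"claw":55,"dx":-1.5,"dy":1,"dz":44,"spin":0}]'; python3 -m jog '[{"claw":55,"dx":0,"dy":0,"dz":3,"spin":0},{"claw":55,"dx":0,"dy":0,"dz":6,"spin":0},{"claw":55,"dx":0,"dy":0,"dz":9,"spin":0},{"claw":55,"dx":0,"dy":0,"dz":12,"spin":0},{"claw":55,"dx":0,"dy":0,"dz":14,"spin":0},{"claw":55,"dx":0,"dy":0,"dz":14,"spin":0},{"claw":55,"dx":0,"dy":0,"dz":14,"spin":0}]'
```

```text
time: 5.9
position: [0.5802, 0.0156, 0.0862]
tool_rot: [-3.118, -0.385, 0.0]
ft_force: [1.0, -0.6, -2.1]
grip_width: 0.708
grip_force: 20.3
time: 6.48
position: [0.5799, 0.0156, 0.0723]
tool_rot: [3.118, 0.385, -0.001]
ft_force: [1.5, -0.9, -1.5]
grip_width: 0.708
grip_force: 20.3
```

```bash
python3 -m jog '[{"claw":55,"dx":0,"dy":0,"dz":1,"spin":0},{"claw":55,"dx":0,"dy":0,"dz":2,"spin":0},{"claw":55,"dx":0,"dy":0,"dz":3,"spin":0},{"claw":55,"dx":0,"dy":0,"dz":3.5,"spin":0},{"claw":55,"dx":0,"dy":0,"dz":4,"spin":0},{"claw":55,"dx":0,"dy":0,"dz":4,"spin":0},{"claw":55,"dx":0,"dy":0,"dz":4,"spin":0}]';  python3 -m jog '[{"claw":55,"dx":0,"dy":0,"dz":0.5,"spin":0},{"claw":55,"dx":0,"dy":0,"dz":1,"spin":0},{"claw":55,"dx":0,"dy":0,"dz":1.2,"spin":0},{"claw":55,"dx":0,"dy":0,"dz":1.2,"spin":0},{"claw":55,"dx":0,"dy":0,"dz":1.2,"spin":0}]'
```

```text
time: 7.07
position: [0.5801, 0.0156, 0.0685]
tool_rot: [3.118, 0.385, 0.0]
ft_force: [1.0, -0.8, -0.9]
grip_width: 0.714
grip_force: 20.3
time: 7.48
position: [0.5804, 0.0156, 0.0676]
tool_rot: [3.118, 0.385, 0.001]
ft_force: [2.6, 0.0, 1.2]
grip_width: 0.715
grip_force: 20.3
```

```bash
python3 -m jog '[{"claw":55,"dx":0,"dy":0,"dz":0.5,"spin":0},{"claw":55,"dx":0,"dy":0,"dz":1,"spin":0},{"claw":55,"dx":0,"dy":0,"dz":1,"spin":0},{"claw":55,"dx":0,"dy":0,"dz":1,"spin":0}]'
```

```text
time: 7.82
position: [0.581, 0.0157, 0.0672]
tool_rot: [3.118, 0.385, 0.003]
ft_force: [3.3, -0.4, 5.2]
grip_width: 0.709
grip_force: 20.3
```

```bash
python3 -m jog '[{"claw":63,"dx":0,"dy":0,"dz":-0.5,"spin":0},{"claw":65,"dx":0,"dy":0,"dz":-0.5,"spin":0},{"claw":68,"dx":0,"dy":0,"dz":-0.5,"spin":0},{"claw":74,"dx":0,"dy":0,"dz":-0.5,"spin":0},{"claw":80,"dx":0,"dy":0,"dz":-0.5,"spin":0},{"claw":84,"dx":0,"dy":0,"dz":-0.5,"spin":0},{"claw":84,"dx":0,"dy":0,"dz":-0.5,"spin":0},{"claw":84,"dx":0,"dy":0,"dz":-5,"spin":0},{"claw":84,"dx":0,"dy":0,"dz":-20,"spin":0},{"claw":84,"dx":0,"dy":0,"dz":-50,"spin":0},{"claw":84,"dx":0,"dy":0,"dz":-90,"spin":0},{"claw":84,"dx":0,"dy":0,"dz":-120,"spin":0},{"claw":84,"dx":-40,"dy":0,"dz":-120,"spin":0},{"claw":84,"dx":-70,"dy":0,"dz":-120,"spin":0},{"claw":84,"dx":-80,"dy":0,"dz":-120,"spin":0},{"claw":84,"dx":-80,"dy":0,"dz":-120,"spin":0},{"claw":84,"dx":-80,"dy":0,"dz":-120,"spin":0},{"claw":84,"dx":-80,"dy":0,"dz":-120,"spin":0}]' 20
python3 - <<'E'
from h import *
s=get_state();g=get_image('wrist');cv2.imwrite('pics/w4.png',g['frame'][:300,100:540,::-1]);B=tool(s);T=B@g['mount'];print(s['position'])
c=masked(g,(3,90,60),(18,255,255),(318,90),65);print(cv2.boundingRect(c))
for r in(None,.032):q,e=circ(onplane(g,cv2.convexHull(c)[:,0],T,.074),r);print('cup',q.round(4),e)
C=cloud(g,T);w=C.reshape(-1,3);k=(abs(np.hypot(w[:,0]-q[0],w[:,1]-q[1])-.027)<.003)
P=w[k];P=P[P[:,2]>.06];A=np.c_[P[:,:2]-q[:2],np.ones(len(P))];print('rim plane',len(P),np.linalg.lstsq(A,P[:,2],rcond=None)[0].round(4))
E
```

```text
time: 9.32
position: [0.5034, -0.0036, 0.1868]
tool_rot: [3.118, 0.386, 0.002]
ft_force: [-0.3, 0.6, 0.4]
grip_width: 0.962
grip_force: 0.0
[ 0.50342945 -0.00357776  0.18678257]
(281, 71, 76, 75)
cup [0.5808 0.0151 0.0316] 9.365231323994402e-05
cup [0.5807 0.0151 0.032 ] 0.00045121687812832087
rim plane 1428 [ 0.0019 -0.0009  0.0747]
```

View pics/w4.png

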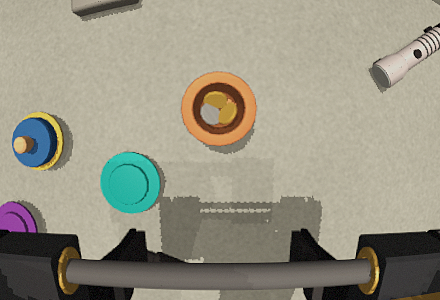

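The cup hangs level by its rim (crop centre (218,108)), with its rim plane at z=74.7 mm. Next are the lids.

```bash
python3 -m jog '[{"claw":87,"dx":10,"dy":-35,"dz":0,"spin":0},{"claw":87,"dx":20,"dy":-70,"dz":0,"spin":0},{"claw":87,"dx":30,"dy":-105,"dz":0,"spin":0},{"claw":87,"dx":40,"dy":-140,"dz":0,"spin":0},{"claw":87,"dx":50,"dy":-175,"dz":0,"spin":0},{"claw":87,"dx":55,"dy":-200,"dz":0,"spin":0},{"claw":87,"dx":55,"dy":-204,"dz":0,"spin":0},{"claw":87,"dx":55,"dy":-204,"dz":0,"spin":0},{"claw":87,"dx":55,"dy":-204,"dz":0,"spin":0},{"claw":87,"dx":55,"dy":-204,"dz":0,"spin":0}]'
python3 - <<'E'
from h import *
s=get_state();g=get_image('wrist');B=tool(s);T=B@g['mount'];cv2.imwrite('pics/w5.png',g['frame'][:,:,::-1])
print(s['position'],s['joint_positions'].round(2))
for lo,hi,z,r in(((20,100,90),(32,255,255),.023,.034),((95,80,20),(125,255,255),.039,.028)):
    c=masked(g,lo,hi,(317,190),60);h=cv2.convexHull(c)[:,0];print(cv2.boundingRect(c))
    for rr in(None,r):q,e=circ(onplane(g,h,T,z),rr);print(q.round(4),e.round(4),totool(B,[*q[:2],z]))
E
```

```text
time: 10.2
position: [0.5069, 0.2056, 0.1859]
tool_rot: [3.118, 0.381, -0.001]
ft_force: [-0.5, -0.9, -0.7]
grip_width: 0.998
grip_force: 0.0
[0.50688761 0.20562973 0.1859239 ] [ 0.35  0.23 -0.89  1.75  0.19  1.25 -1.91]
(283, 154, 65, 63)
[0.507  0.2083 0.0337] 0.0002 [  0.8  -2.6 162.9]
[0.5069 0.2082 0.034 ] 0.0002 [  0.8  -2.6 162.9]
(289, 161, 54, 55)
[0.5082 0.2084 0.0272] 0.0003 [  2.   -2.5 146.9]
[0.5082 0.2084 0.028 ] 0.0008 [  2.1  -2.4 146.9]
```

View pics/w5.png

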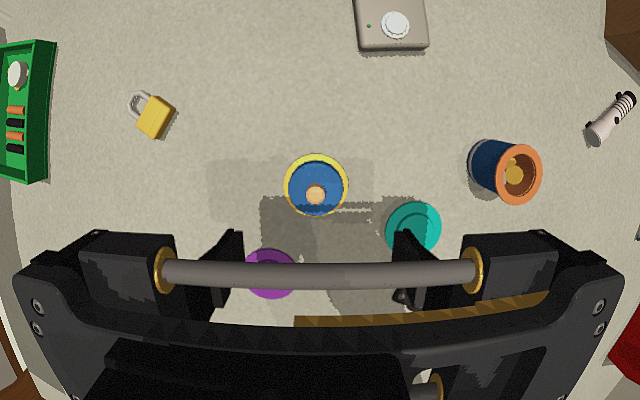

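The pair's brass rim is centred at (315,185), clear of the turquoise (413,228) and purple (270,273) look-alikes. The cup sits in the tin at (515,175).

```bash
python3 -m jog '[{"claw":87,"dx":1,"dy":-2.5,"dz":40,"spin":0},{"claw":87,"dx":1,"dy":-2.5,"dz":80,"spin":0},{"claw":87,"dx":1,"dy":-2.5,"dz":115,"spin":0},{"claw":87,"dx":1,"dy":-2.5,"dz":145,"spin":0},{"claw":87,"dx":1,"dy":-2.5,"dz":160,"spin":0},{"claw":87,"dx":1,"dy":-2.5,"dz":165,"spin":0},{"claw":87,"dx":1,"dy":-2.5,"dz":168,"spin":0},{"claw":87,"dx":1,"dy":-2.5,"dz":168,"spin":0},{"claw":80,"dx":1,"dy":-2.5,"dz":168,"spin":0},{"claw":75,"dx":1,"dy":-2.5,"dz":168,"spin":0},{"claw":71,"dx":1,"dy":-2.5,"dz":168,"spin":0},{"claw":68,"dx":1,"dy":-2.5,"dz":168,"spin":0},{"claw":65,"dx":1,"dy":-2.5,"dz":168,"spin":0},{"claw":60,"dx":1,"dy":-2.5,"dz":168,"spin":0},{"claw":60,"dx":1,"dy":-2.5,"dz":168,"spin":0},{"claw":60,"dx":1,"dy":-2.5,"dz":168,"spin":0},{"claw":60,"dx":1,"dy":-2.5,"dz":168,"spin":0}]' 25
```

```text
time: 11.67
position: [0.5072, 0.2093, 0.0189]
tool_rot: [3.117, 0.384, 0.001]
ft_force: [-0.2, -2.8, 6.1]
grip_width: 0.755
grip_force: 25.0
```

```bash
python3 -m jog '[{"claw":60,"dx":0,"dy":0,"dz":-4,"spin":0},{"claw":60,"dx":0,"dy":0,"dz":-15,"spin":0},{"claw":60,"dx":0,"dy":0,"dz":-35,"spin":0},{"claw":60,"dx":0,"dy":0,"dz":-60,"spin":0},{"claw":60,"dx":0,"dy":0,"dz":-90,"spin":0},{"claw":60,"dx":0,"dy":0,"dz":-115,"spin":0},{"claw":60,"dx":-2,"dy":5,"dz":-135,"spin":0},{"claw":60,"dx":-5,"dy":18,"dz":-150,"spin":0},{"claw":60,"dx":-12,"dy":40,"dz":-158,"spin":0},{"claw":60,"dx":-20,"dy":65,"dz":-160,"spin":0},{"claw":60,"dx":-30,"dy":92,"dz":-160,"spin":0},{"claw":60,"dx":-40,"dy":120,"dz":-160,"spin":0},{"claw":60,"dx":-49,"dy":147,"dz":-160,"spin":0},{"claw":60,"dx":-56,"dy":172,"dz":-160,"spin":0},{"claw":60,"dx":-62,"dy":192,"dz":-160,"spin":0},{"claw":60,"dx":-65,"dy":203,"dz":-160,"spin":0},{"claw":60,"dx":-66,"dy":206,"dz":-160,"spin":0},{"claw":60,"dx":-66,"dy":206,"dz":-160,"spin":0},{"claw":60,"dx":-66,"dy":206,"dz":-160,"spin":0},{"claw":60,"dx":-66,"dy":206,"dz":-160,"spin":0}]'
python3 - <<'E'
from h import *
s=get_state();g=get_image('wrist');B=tool(s);T=B@g['mount'];cv2.imwrite('pics/w6.png',g['frame'][:,:,::-1])
print(s['position'],s['joint_positions'].round(2))
c=masked(g,(3,90,60),(18,255,255),(318,85),65);print(cv2.boundingRect(c))
q,e=circ(onplane(g,cv2.convexHull(c)[:,0],T,.074),.032);print('cup',q.round(4),e,totool(B,[*q[:2],.074]))
E
```

```text
time: 13.33
position: [0.4928, -0.0037, 0.1784]
tool_rot: [-3.117, -0.39, -0.0]
ft_force: [-0.1, 0.5, -1.3]
grip_width: 0.763
grip_force: 25.0
[ 0.49275767 -0.00368945  0.17840381] [ 0.7   0.07 -0.76  1.89  0.05  1.21 -1.4 ]
(283, 58, 79, 77)
cup [0.5808 0.015  0.032 ] 0.0003740221592360704 [ 89.9   3.6 104.4]
```

View pics/w6.png

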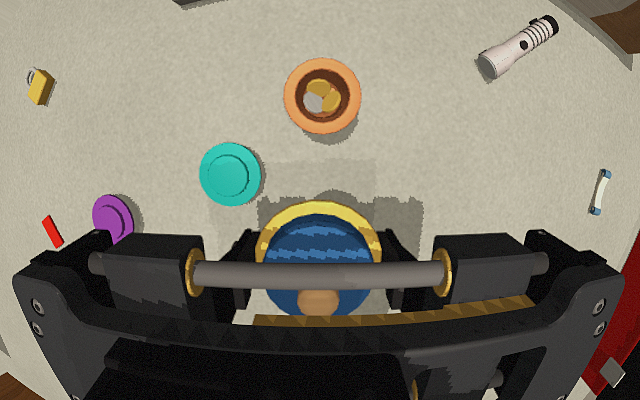

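```bash
python3 -m jog '[{"claw":60,"dx":5,"dy":0,"dz":0,"spin":0},{"claw":60,"dx":20,"dy":1,"dz":0,"spin":0},{"claw":60,"dx":42,"dy":2,"dz":0,"spin":0},{"claw":60,"dx":64,"dy":3,"dz":0,"spin":0},{"claw":60,"dx":80,"dy":3,"dz":5,"spin":0},{"claw":60,"dx":88,"dy":3,"dz":18,"spin":0},{"claw":60,"dx":90,"dy":3,"dz":36,"spin":0},{"claw":60,"dx":90,"dy":3,"dz":54,"spin":0},{"claw":60,"dx":90,"dy":3,"dz":67,"spin":0},{"claw":60,"dx":90,"dy":3,"dz":74,"spin":0},{"claw":60,"dx":90,"dy":3,"dz":76,"spin":0},{"claw":60,"dx":90,"dy":3,"dz":76,"spin":0},{"claw":60,"dx":90,"dy":3,"dz":76,"spin":0},{"claw":60,"dx":90,"dy":3,"dz":76,"spin":0}]'
python3 - <<'E'
from h import *
S=[]
for i in range(4):
    t=get_image('scene'); s=get_state(); S.append(np.r_[s['position'],s['ft_force']])
print(np.mean(S,0).round(4),np.std(S,0).round(4))
a=cv2.resize(t['frame'][150:270,240:420,::-1],None,fx=4,fy=4);cv2.imwrite('pics/s7.png',a)
E
```

```text
time: 14.55
position: [0.5815, 0.0132, 0.1035]
tool_rot: [3.117, 0.385, 0.003]
ft_force: [0.3, 0.4, -1.0]
grip_width: 0.753
grip_force: 25.0
[ 0.5813  0.0131  0.1032 -0.1436 -0.0992 -1.5092] [1.000e-04 0.000e+00 2.000e-04 2.964e-01 4.124e-01 1.631e-01]
```

View pics/s7.png

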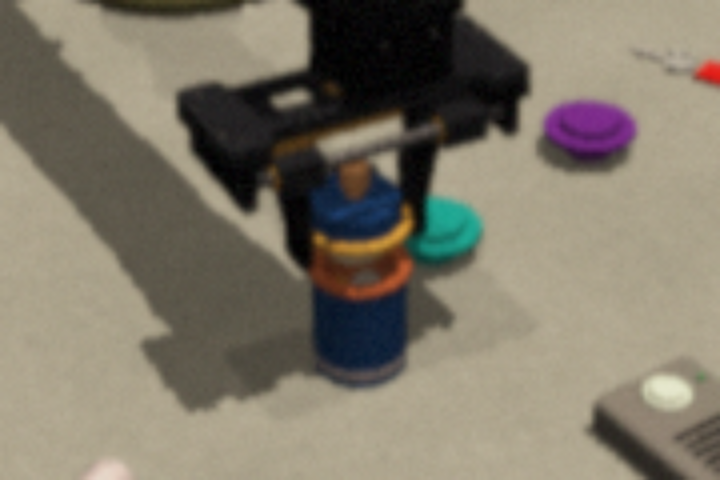

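The scene crop shows the pair level above the cup, with the knob about 5 zoomed px left of the cup's axis. That agrees with the measured TCP being 2.6 mm short in y, so I'll correct it and re-check.

```bash
python3 -m jog '[{"claw":60,"dx":0,"dy":-1.3,"dz":0,"spin":0},{"claw":60,"dx":0,"dy":-2.6,"dz":0,"spin":0},{"claw":60,"dx":0,"dy":-2.6,"dz":0,"spin":0},{"claw":60,"dx":0,"dy":-2.6,"dz":0,"spin":0}]'
python3 - <<'E'
from h import *
S=[]
for i in range(4):
    t=get_image('scene'); s=get_state(); S.append(np.r_[s['position'],s['ft_force']])
print(np.mean(S,0).round(4))
h=cv2.cvtColor(t['frame'],cv2.COLOR_RGB2HSV)
def spans(lo,hi,rows):
    m=cv2.inRange(h,lo,hi)
    for r in rows:
        u=np.where(m[r,305:355])[0]+305
        if len(u):print(r,u.min(),u.max(),end='; ')
    print()
print('knob',end=' ');spans((5,80,60),(19,255,200),range(190,201,2))
print('brass',end=' ');spans((19,120,90),(32,255,255),range(200,216,2))
print('cup',end=' ');spans((3,120,90),(15,255,255),range(214,226,2))
print('cap',end=' ');spans((95,60,10),(125,255,255),range(194,210,2));print('tin',end=' ');spans((95,60,10),(125,255,255),range(226,242,3))
E
```

```text
time: 15.08
position: [0.58, 0.0159, 0.1024]
tool_rot: [3.118, 0.386, 0.0]
ft_force: [-0.3, -0.7, -0.6]
grip_width: 0.752
grip_force: 25.0
[ 0.5801  0.0157  0.1023 -0.4716  0.2101 -1.5531]
knob 190 327 332; 192 308 333; 194 309 332; 196 309 332; 198 328 331; 
brass 208 341 341; 210 337 341; 212 329 334; 
cup 214 339 342; 216 339 342; 218 318 342; 220 320 341; 222 322 338; 224 328 331; 
cap 194 318 335; 196 319 340; 198 315 341; 200 318 340; 202 317 340; 204 319 339; 206 319 338; 208 324 334; 
tin 226 319 340; 229 319 340; 232 319 340; 235 319 340; 238 320 339; 241 323 335;
```

```bash
python3 -m jog '[{"claw":60,"dx":0.5,"dy":0,"dz":2,"spin":0},{"claw":60,"dx":0.5,"dy":0,"dz":5,"spin":0},{"claw":60,"dx":0.5,"dy":0,"dz":8,"spin":0},{"claw":60,"dx":0.5,"dy":0,"dz":10,"spin":0},{"claw":60,"dx":0.5,"dy":0,"dz":11,"spin":0},{"claw":60,"dx":0.5,"dy":0,"dz":12,"spin":0},{"claw":60,"dx":0.5,"dy":0,"dz":13,"spin":0},{"claw":60,"dx":0.5,"dy":0,"dz":14,"spin":0},{"claw":60,"dx":0.5,"dy":0,"dz":14,"spin":0},{"claw":60,"dx":0.5,"dy":0,"dz":14,"spin":0}]'
```

```text
time: 16.12
position: [0.5806, 0.0158, 0.0883]
tool_rot: [3.118, 0.385, -0.0]
ft_force: [0.1, -0.8, -2.7]
grip_width: 0.754
grip_force: 25.0
```

No contact and the plug is in. Continuing down.

```bash
python3 -m jog '[{"claw":60,"dx":0,"dy":0,"dz":2,"spin":0},{"claw":60,"dx":0,"dy":0,"dz":4,"spin":0},{"claw":60,"dx":0,"dy":0,"dz":6,"spin":0},{"claw":60,"dx":0,"dy":0,"dz":8,"spin":0},{"claw":60,"dx":0,"dy":0,"dz":9.5,"spin":0},{"claw":60,"dx":0,"dy":0,"dz":10.5,"spin":0},{"claw":60,"dx":0,"dy":0,"dz":11,"spin":0},{"claw":60,"dx":0,"dy":0,"dz":11,"spin":0},{"claw":60,"dx":0,"dy":0,"dz":11,"spin":0}]'; python3 -m jog '[{"claw":60,"dx":0,"dy":0,"dz":0.6,"spin":0},{"claw":60,"dx":0,"dy":0,"dz":1.2,"spin":0},{"claw":60,"dx":0,"dy":0,"dz":1.8,"spin":0},{"claw":60,"dx":0,"dy":0,"dz":2,"spin":0},{"claw":60,"dx":0,"dy":0,"dz":2,"spin":0}]'
```

```text
time: 16.87
position: [0.5806, 0.0159, 0.0774]
tool_rot: [3.118, 0.385, 0.0]
ft_force: [-0.3, 0.1, -2.1]
grip_width: 0.758
grip_force: 25.0
time: 17.28
position: [0.5805, 0.0158, 0.0753]
tool_rot: [3.118, 0.385, -0.0]
ft_force: [-0.1, -0.1, -2.8]
grip_width: 0.755
grip_force: 25.0
```

```bash
python3 -m jog '[{"claw":60,"dx":0,"dy":0,"dz":0.5,"spin":0},{"claw":60,"dx":0,"dy":0,"dz":0.8,"spin":0},{"claw":60,"dx":0,"dy":0,"dz":0.8,"spin":0}]'; python3 -m jog '[{"claw":60,"dx":0,"dy":0,"dz":0.5,"spin":0},{"claw":60,"dx":0,"dy":0,"dz":0.8,"spin":0},{"claw":60,"dx":0,"dy":0,"dz":0.8,"spin":0}]'
```

```text
time: 17.53
position: [0.5807, 0.0158, 0.0749]
tool_rot: [3.118, 0.385, 0.0]
ft_force: [-1.8, -0.1, 2.3]
grip_width: 0.756
grip_force: 25.0
time: 17.78
position: [0.5807, 0.0158, 0.0748]
tool_rot: [3.117, 0.385, 0.0]
ft_force: [-2.8, -0.8, 8.3]
grip_width: 0.751
grip_force: 25.0
```

```bash
python3 -m jog '[{"claw":66,"dx":0,"dy":0,"dz":-1,"spin":0},{"claw":67,"dx":0,"dy":0,"dz":-1,"spin":0},{"claw":69,"dx":0,"dy":0,"dz":-1,"spin":0},{"claw":72,"dx":0,"dy":0,"dz":-1,"spin":0},{"claw":78,"dx":0,"dy":0,"dz":-1,"spin":0},{"claw":84,"dx":0,"dy":0,"dz":-1,"spin":0},{"claw":84,"dx":0,"dy":0,"dz":-1,"spin":0},{"claw":84,"dx":0,"dy":0,"dz":-4,"spin":0},{"claw":84,"dx":0,"dy":0,"dz":-15,"spin":0},{"claw":84,"dx":0,"dy":0,"dz":-45,"spin":0},{"claw":84,"dx":0,"dy":0,"dz":-85,"spin":0},{"claw":84,"dx":0,"dy":0,"dz":-115,"spin":0},{"claw":84,"dx":0,"dy":0,"dz":-120,"spin":0},{"claw":84,"dx":0,"dy":0,"dz":-120,"spin":0},{"claw":84,"dx":0,"dy":0,"dz":-120,"spin":0},{"claw":84,"dx":0,"dy":0,"dz":-120,"spin":0}]' 25
python3 - <<'E'
from h import *
s=get_state();g=get_image('wrist');B=tool(s);T=B@g['mount'];cv2.imwrite('pics/w8.png',g['frame'][100:300,200:440,::-1].repeat(2,0).repeat(2,1))
print(s['position'],s['tool_rot'])
for n,lo,hi,z,r,b in(('brass',(20,100,90),(32,255,255),.079,.034,75),('cap',(95,80,20),(125,255,255),.095,.028,75),('knob',(6,80,100),(19,200,255),.116,.009,40)):
    c=masked(g,lo,hi,(317,200),b);h=cv2.convexHull(c)[:,0];
    for rr in(None,r):q,e=circ(onplane(g,h,T,z),rr);print(n,cv2.boundingRect(c),q.round(4),e.round(4),totool(B,[*q[:2],z]))
q=circ(onplane(g,cv2.convexHull(masked(g,(20,100,90),(32,255,255),(317,200),75))[:,0],T,.079),.034)[0]
w=cloud(g,T).reshape(-1,3);P=w[abs(np.hypot(w[:,0]-q[0],w[:,1]-q[1])-.0315)<.0015];P=P[(P[:,2]>.06)&(P[:,2]<.09)];A=np.c_[P[:,:2]-q[:2],np.ones(len(P))];print('brass plane',len(P),np.linalg.lstsq(A,P[:,2],rcond=None)[0].round(4))
E
```

```text
time: 19.12
position: [0.5796, 0.0156, 0.1925]
tool_rot: [-3.118, -0.385, 0.004]
ft_force: [-0.5, -0.9, -1.4]
grip_width: 0.968
grip_force: 0.0
[0.57961505 0.0156014  0.19245355] [-3.11780656 -0.38511978  0.00370089]
brass (280, 161, 77, 70) [0.5804 0.0155 0.0337] 0.0001 [  1.1   0.3 113.5]
brass (280, 161, 77, 70) [0.5803 0.0155 0.034 ] 0.0003 [  1.    0.3 113.5]
cap (286, 169, 65, 65) [0.5817 0.0161 0.0274] 0.0004 [ 2.4  0.1 97.4]
cap (286, 169, 65, 65) [0.5819 0.0161 0.028 ] 0.0005 [ 2.6  0.1 97.4]
knob (307, 197, 23, 26) [0.5819 0.0164 0.0094] 0.0004 [ 2.6 -0.2 76.4]
knob (307, 197, 23, 26) [0.582  0.0163 0.009 ] 0.0005 [ 2.6 -0.1 76.4]
brass plane 562 [-0.0005 -0.0014  0.0796]
```

View pics/w8.png

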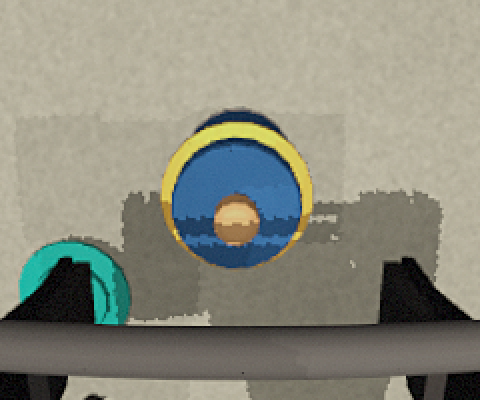

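The pair is seated and level (brass plane z=79.6 mm, slope about 0), and the knob in the crop is at (236,220). Next I'll grip the knob.

```bash
python3 -m jog '[{"claw":50,"dx":2.5,"dy":0,"dz":10,"spin":0},{"claw":50,"dx":2.5,"dy":0,"dz":35,"spin":0},{"claw":50,"dx":2.5,"dy":0,"dz":60,"spin":0},{"claw":50,"dx":2.5,"dy":0,"dz":74,"spin":0},{"claw":50,"dx":2.5,"dy":0,"dz":80,"spin":0},{"claw":45,"dx":2.5,"dy":0,"dz":81.5,"spin":0},{"claw":40,"dx":2.5,"dy":0,"dz":81.5,"spin":0},{"claw":32,"dx":2.5,"dy":0,"dz":81.5,"spin":0},{"claw":26,"dx":2.5,"dy":0,"dz":81.5,"spin":0},{"claw":26,"dx":2.5,"dy":0,"dz":81.5,"spin":0},{"claw":22,"dx":2.5,"dy":0,"dz":81.5,"spin":0},{"claw":20,"dx":2.5,"dy":0,"dz":81.5,"spin":0},{"claw":18,"dx":2.5,"dy":0,"dz":81.5,"spin":0},{"claw":16,"dx":2.5,"dy":0,"dz":81.5,"spin":0},{"claw":10,"dx":2.5,"dy":0,"dz":81.5,"spin":0},{"claw":10,"dx":2.5,"dy":0,"dz":81.5,"spin":0},{"claw":10,"dx":2.5,"dy":0,"dz":81.5,"spin":0},{"claw":10,"dx":2.5,"dy":0,"dz":81.5,"spin":0}]' 15
```

```text
time: 20.67
position: [0.583, 0.0165, 0.1124]
tool_rot: [3.118, 0.385, 0.0]
ft_force: [-0.9, 0.3, 1.0]
grip_width: 0.2
grip_force: 15.0
```

```bash
python3 -m jog '[{"claw":10,"dx":0,"dy":0,"dz":-2,"spin":0},{"claw":10,"dx":0,"dy":0,"dz":-4,"spin":0},{"claw":10,"dx":0,"dy":0,"dz":-7,"spin":0},{"claw":10,"dx":0,"dy":0,"dz":-11,"spin":0},{"claw":10,"dx":0,"dy":0,"dz":-16,"spin":0},{"claw":10,"dx":0,"dy":0,"dz":-24,"spin":0},{"claw":10,"dx":0,"dy":0,"dz":-34,"spin":0},{"claw":10,"dx":0,"dy":0,"dz":-46,"spin":0},{"claw":10,"dx":0,"dy":0,"dz":-58,"spin":0},{"claw":10,"dx":0,"dy":0,"dz":-68,"spin":0},{"claw":10,"dx":0,"dy":0,"dz":-75,"spin":0},{"claw":10,"dx":0,"dy":0,"dz":-79,"spin":0},{"claw":10,"dx":0,"dy":0,"dz":-80,"spin":0},{"claw":10,"dx":0,"dy":0,"dz":-80,"spin":0},{"claw":10,"dx":0,"dy":0,"dz":-80,"spin":0},{"claw":10,"dx":0,"dy":0,"dz":-80,"spin":0},{"claw":10,"dx":0,"dy":0,"dz":-80,"spin":0}]'
python3 - <<'E'
from h import *
g=get_image('scene');cv2.imwrite('pics/s9.png',cv2.resize(g['frame'][130:270,230:430,::-1],None,fx=4,fy=4));print(get_state()['position'])
E
```

```text
time: 22.08
position: [0.5827, 0.0164, 0.1916]
tool_rot: [-3.118, -0.385, 0.002]
ft_force: [0.2, -0.3, -0.7]
grip_width: 0.196
grip_force: 15.0
[0.58271519 0.01640843 0.1916871 ]
```

View pics/s9.png

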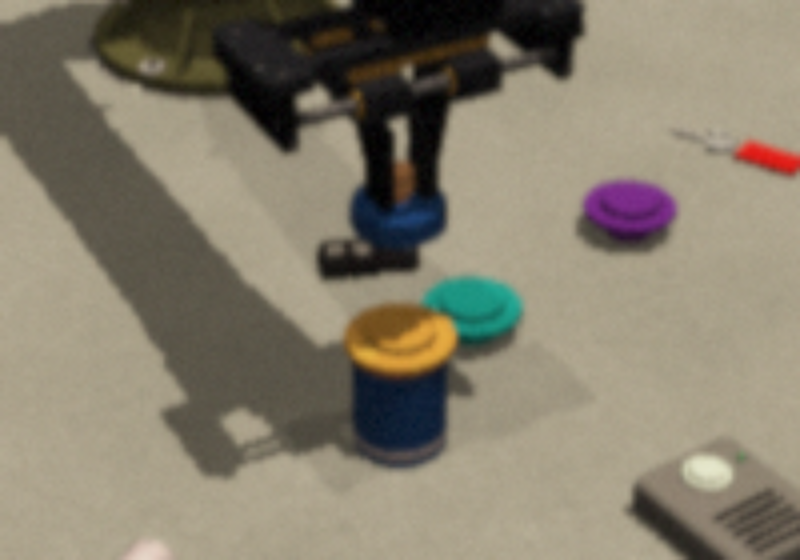

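The inner lid sits flush on the tin at (400,340), and the outer lid hangs level in the jaws at (400,210) above it. I'm handing in the job.

```bash
python3 -c "
from bench import *
print(close_job())"
```

```text
the job is handed in; nothing more can be done
None
```

The job is handed in at about 22 s: the cup hangs by its rim in the tin, the inner lid sits flush on the cup, and the arm is holding the outer lid level by its knob about 8 cm above it.

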